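# Locate a flange blank in a leaf drill jig

### The job

Load the drill jig: nudge the round steel blank along the jig's base, in under the raised leaf, until it is home against both dowels. Then bring the leaf fully down by its ball knob, so that the taper pin under the leaf locks the blank against the two dowels, and let go; leave the hammer, spanner and oil bottle alone.

Things in the scene. Friction and masses are not known exactly. Their poses are not given: they have to be found in the camera images.
- jig: Leaf drill jig bolted to the bench, slippery oiled steel. Origin at bench level; z up, x from the open front end, where the blank goes in, to the hinge end, y left. Foot plate 226 x 150 x 8 mm; on it a bright base, x -100 to +104 mm, y -55 to +55 mm, its flat top 18 mm above the bench. Two hinge cheeks at x = 90, y = +-28 mm, tops 62 mm above the bench.
- nest (a point): Where the centre of the blank is when it is home: on the jig, at x = 12 mm, y = 0, 29 mm above the bench, axes as the jig's. The blank then touches both dowels.
- dowel_left: Fixed upright dowel, 10 mm diameter, standing 16 mm above the ground base; origin at the centre of its foot, at jig x = 30.5 mm, y = +32 mm: 60 degrees to the left of the x direction as seen from the nest centre.
- dowel_right: The same on the right: jig x = 30.5 mm, y = -32 mm.
- blank_center (a point): Centre (half-way up) of the round steel flange blank, a disc 64 mm in diameter and 22 mm thick, about 0.5 kg, with a dark 20 mm bore showing on its top face. It lies flat and loose on the ground base, 30 to 48 mm short of its home, up to 14 mm to one side. z is its axis.
- leaf (a joint): Angle of the hinged leaf, rad: 0 = flat down (shut), growing as it is raised; starts at 0.78 to 0.90, and a stop at 0.92 keeps it hanging over the nest. Stiff hinge: it stays where it is left; a few newtons on the knob swing it down. Steel bar 40 x 10 mm, 138 mm long from the hinge towards jig -x. Fully down it meets a stop at 0; on a blank that is home the pin starts to wedge at about 0.04.
- leaf_hinge (a point): Middle of the leaf's hinge axis, fixed on the jig at x = 90 mm, y = 0, 51 mm above the bench; the hinge axis is parallel to the jig's y.
- knob (a point): Centre of the black ball knob (25 mm diameter) at the end of the leaf, 165 mm from the hinge axis; at leaf angle q it is at jig x = 90 - 165 cos q mm, z = 51 + 165 sin q mm. Push it down from above.
- pin: Taper pin under the leaf, 117 mm from the hinge axis; origin at its root on the leaf's underside. Sticks out 19 mm: 16 mm diameter for 5 mm, then tapering to 9 mm at the tip. Leaf shut, it stands before the blank and wedges its front edge towards the dowels; if the blank is more than about 4 mm short of home the pin lands on top of it and the leaf does not shut.
- hammer: Bystander: hammer 280 mm long lying on the bench to the right of the jig; origin under the middle of its length.
- wrench: Bystander: open-ended spanner 190 mm long lying to the left of the jig; origin under its middle.
- oil: Bystander: white oil bottle, 54 mm diameter, 150 mm tall, standing to the left of the jig; origin under its middle.
Things that resemble listed ones, but are neither listed nor needed, are in the scene too. There is more than one size of the part that bears blank_center; the job needs the middle-sized.

How it is judged:
On the way:
1. the blank is nudged home to the dowels, its centre within 3 mm of the nest centre, with the leaf still raised (above 0.4 rad) (horizontal distance between blank_center and nest below 0.003 m and value of joint leaf above 0.4 rad), for 0.2 s.
At the end, for the whole second after the job is handed in: The blank lies flat and at rest with its centre within 2 mm of the nest centre, the leaf is down (angle under 0.035 rad), and the blank is in contact with both dowels and the taper pin (over 0.2 N at each) (distance between blank_center and nest below 0.002 m and value of joint leaf below 0.035 rad and contact force between blank and dowel_left above 0.2 N and contact force between blank and dowel_right above 0.2 N and contact force between blank and pin above 0.2 N and linear speed of blank below 0.01 m/s and velocity of joint leaf below 0.05 rad/s); the robot touches nothing.
It fails at once if the hammer, spanner or oil bottle is shifted by more than 20 mm (distance of any of hammer, wrench, oil from where it was at the start of the episode above 0.02 m).
It also fails if it takes over 48 s, if anything falls off the work surface, if the arm or the gripper's body presses on something with over 40 N, if the wrist force passes 120 N, or if a joint passes its speed limit or range.

### The arm

A 6-joint arm with a two-finger parallel gripper is mounted at the origin on the work surface. World frame = base frame: x ahead of the robot, y to its left, z up, the work surface at z = 0. Lengths are in m, angles in rad, forces in N, time in s.
With the tool pointing down it reaches from about 0.275 to 0.825 m from the base axis. Payload 5.2 kg.
Tool frame: the origin (TCP) lies on the centre line of the jaws, within the pads' length; the fingertips stand 11 mm ahead of it and the grasp point (between the pads) lies 8 mm behind it; z points along the fingers, y is the direction in which the jaws open and shut (so a half turn about z gives the same grasp; the last joint's range is limited). The gripper opens to 93 mm and grips with 3 to 60 N. Pads are 15 mm wide; open, the fingers measure 128 mm over their backs; the gripper's body (75 mm by 188 mm) begins 65 mm behind the grasp point.
Start: joints at [-1.464, 0.259, 1.535, -0, 1.348, -0.203], TCP at [0.168, -0.524, 0.19] pointing down, gripper open.
Joint ranges: [-3.14, 3.14], [-0.91, 2.08], [0.19, 2.58], [-1.22, 4.36], [0.22, 2.71], [-3.12, 3.12]. Speed limits (rad/s): [2.57, 2.57, 3.14, 3.14, 3.14, 3.14].

### API

Orientations are given as [roll, pitch, yaw] about the fixed x, y, z axes, in that order (R = Rz(yaw) Ry(pitch) Rx(roll)).
In Python, from bench import r, grab_frame gives the robot as it stands. The module is installed in compiled form; this text tells all that it offers.
- The arm moves only by the tool jog_arm, never from a script. Its argument "deltas" is text: rows parted by semicolons, each of 6 numbers parted by spaces: the shift along the tool's x, y, z normalised to -1 to 1, where 1 is 100 mm, then the turn, a rotation vector about the tool's x, y, z normalised to -1 to 1, where 1 is 180 degrees. In form: x y z rx ry rz; .... A call has 1 to 10 rows; each row is the pose to reach, as a shift and turn from the pose commanded when the call began, along the tool's axes at that moment, turning the shorter way round; what a row does not reach only later rows make up. A row lasts 1/8 s, in which the tool goes at most 62.5 mm and 10.7 degrees, less where a joint would pass 70% of its speed; a pose out of reach is approached as far as the arm can. A call with a number of a shift or a turn outside -1 to 1 is refused whole. A call with a gripper value outside its range is refused whole. "gripper" is the closure, from 0 (fully open) to 1 (shut), set as the call begins (left out, the last holds). The fingers move at their own pace and stop on an object; "newtons" is the grip in N (left out, the last holds). Time passes only in rows, so rows that repeat a pose let the fingers close. It gives the time, the measured TCP pose, the force and the opening at its end, in the units of the state.
- r.observe(): the state, without advancing time (a new reading comes with each control period).
- grab_frame(name): name is "side" or "top" or "wrist"; returns a dict with "frame" (480x640x3 uint8, red, green, blue), "camera_matrix" (3x3 intrinsics, pixels), "distortion" ([k1, k2, p1, p2, k3] as OpenCV has them; the pictures are not rectified), "rvec" (rotation vector, rad) and "tvec" (3), from world to camera coordinates, as OpenCV has them. Camera axes: x right, y down, z forward; pixel columns grow to the right and rows downward; lengths in m; the calibration is good to about 2 mm. A picture is of the moment at which its call begins. There is no depth.
- r.close_job(): hands the job in, once; it reports no verdict.
The state is a dict: "t": time; "joints": joint angles; "qd": joint speeds; "effort": joint torques, N m; "tcp_pos": TCP position; "ee_rot": TCP orientation; "force": force on the tool from outside, world axes, zero at the start; "ft_torque": the same for the moment, N m; "width": finger opening in m.
Only numpy, scipy, OpenCV 4.12 (cv2) and the standard library are available. Lean on these libraries where they do the work, as an engineer would, in place of code of your own. Each camera call takes 0.05 s, during which the arm holds its last target.

## Working session

There is one attempt and no reset: what is moved stays moved. The work goes in short steps, Python scripts to look and compute and a tool call to move; the robot and the scene stay as the last step left them, time stands still between calls to the robot, and variables do not carry over. Pictures are saved under pics/ and viewed, and the job is handed in when it is done.

Besides the shell and the picture viewer there is one more tool, called after "Emit:" in YAML: its name, and indented under it one key for each argument. jog_arm: Moves the arm, as the interface text tells. Its arguments: {"type":"object","properties":{"deltas":{"type":"string"},"gripper":{"type":"number"},"newtons":{"type":"number"}},"required":["deltas"]}

```bash
mkdir -p pics; cat > h.py <<'E'
import numpy as np, cv2
from bench import r, grab_frame
def snap(n,fn):
    f=grab_frame(n); cv2.imwrite('pics/'+fn+'.png',f['frame'][:,:,::-1]); np.savez('pics/'+fn+'.npz',**{k:np.array(v) for k,v in f.items()}); return f
def load(fn): return dict(np.load('pics/'+fn+'.npz'))
def ray(f,uv):
    K=f['camera_matrix'];R=cv2.Rodrigues(f['rvec'])[0]
    p=cv2.undistortPoints(np.array(uv,float).reshape(-1,1,2),K,np.array(f['distortion'])).reshape(-1,2)
    d=np.c_[p,np.ones(len(p))]@R; o=-R.T@np.array(f['tvec']).ravel()
    return o,d
def plane(f,uv,z):
    o,d=ray(f,uv); return o+d*((z-o[2])/d[:,2])[:,None]
def proj(f,P):
    return cv2.projectPoints(np.array(P,float).reshape(-1,3),np.array(f['rvec']),np.array(f['tvec']),f['camera_matrix'],np.array(f['distortion']))[0].reshape(-1,2)
E
python3 - <<'E'
from h import *
for n in ['side','top','wrist']: snap(n,n+'0')
print(r.observe())
E
```

```text
{'t': 0.15, 'joints': array([-1.46375856e+00,  2.59203091e-01,  1.53580484e+00,  2.08548586e-06,
        1.34800792e+00, -2.02824520e-01]), 'qd': array([ 0.00069879, -0.00205423, -0.00448866, -0.0009641 , -0.00115427,
       -0.00064357]), 'effort': array([ 1.82954835e-03, -4.37642777e+01, -2.84233189e+01,  7.18021626e-02,
        3.78966308e-02, -8.69055953e-05]), 'tcp_pos': array([ 0.16767137, -0.52334682,  0.18960469]), 'ee_rot': array([-3.14019904e+00, -2.88674725e-04,  3.09861619e-01]), 'force': array([ 0.80422492,  0.83909008, -0.03978263]), 'ft_torque': array([0.01182667, 0.04942765, 0.05035819]), 'width': 0.09252475636677934}
```

View pics/top0.png

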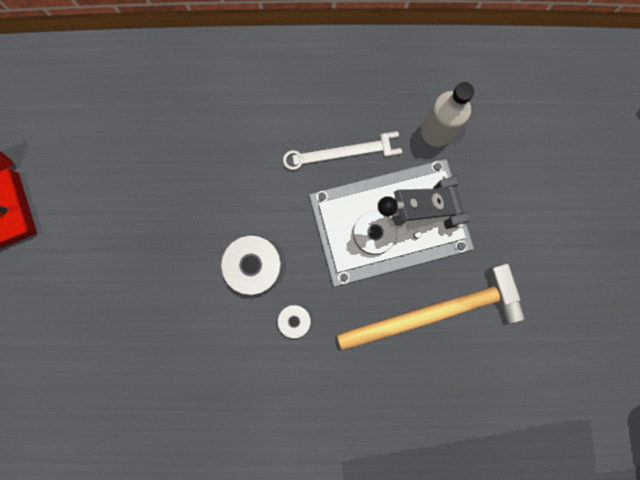

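View pics/side0.png

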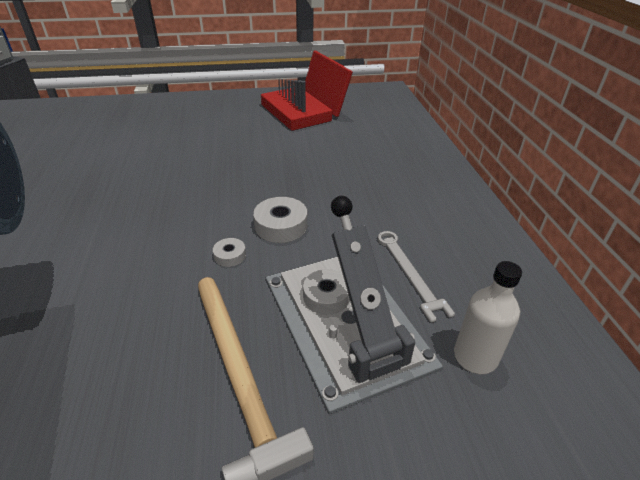

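View pics/wrist0.png

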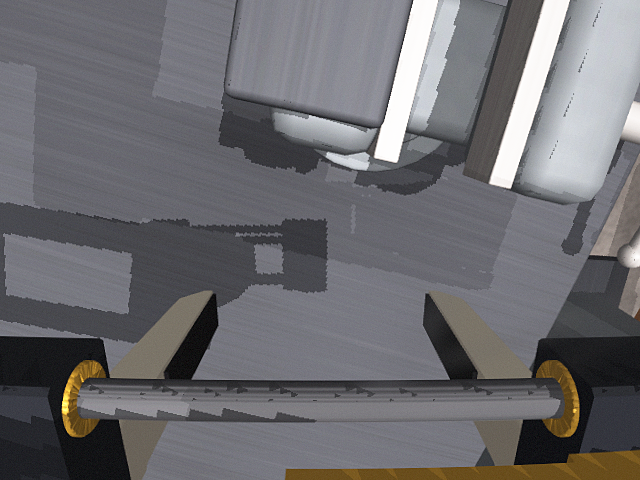

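Candidates for the blank in the top image are the large disc at (251,265), the small one at (294,321), and the disc on the jig base at (375,232). By the description (middle-sized, lying on the base) it is the one at (375,232). I'll check it in a close crop and then measure.

```bash
python3 - <<'E'
import cv2,numpy as np
from h import *
im=cv2.imread('pics/top0.png'); c=im[150:295,295:485]
cv2.imwrite('pics/topcrop.png',cv2.resize(c,None,fx=4.2,fy=4.1,interpolation=cv2.INTER_CUBIC)[:600,:800])
im=cv2.imread('pics/side0.png'); c=im[180:410,250:450]
cv2.imwrite('pics/sidecrop.png',cv2.resize(c,None,fx=2.6,fy=2.6,interpolation=cv2.INTER_CUBIC))
f=load('top0')
print(plane(f,[[322,196],[438,167],[461,246],[344,277]],.008))
E
```

```text
[[ 0.65306005  0.0664418   0.008     ]
 [ 0.69831766 -0.11753687  0.008     ]
 [ 0.57227969 -0.14838037  0.008     ]
 [ 0.52635275  0.03396337  0.008     ]]
```

View pics/topcrop.png

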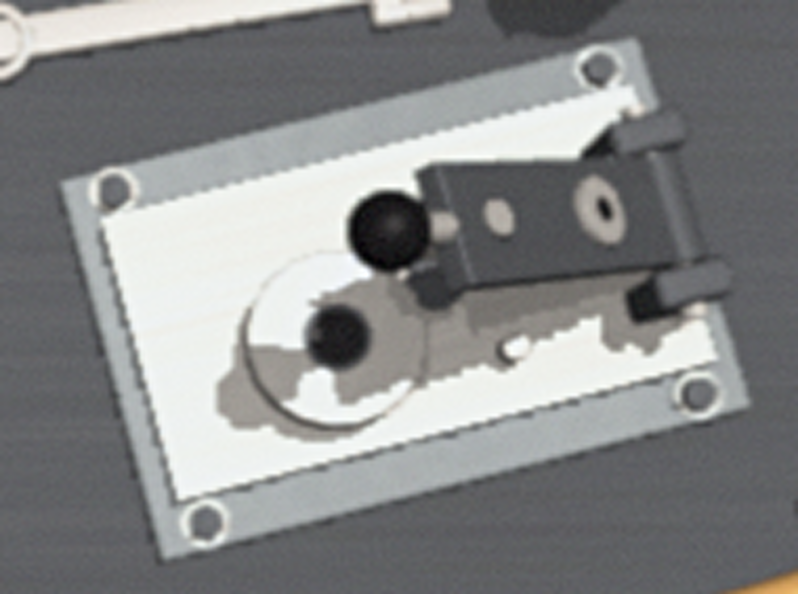

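View pics/sidecrop.png

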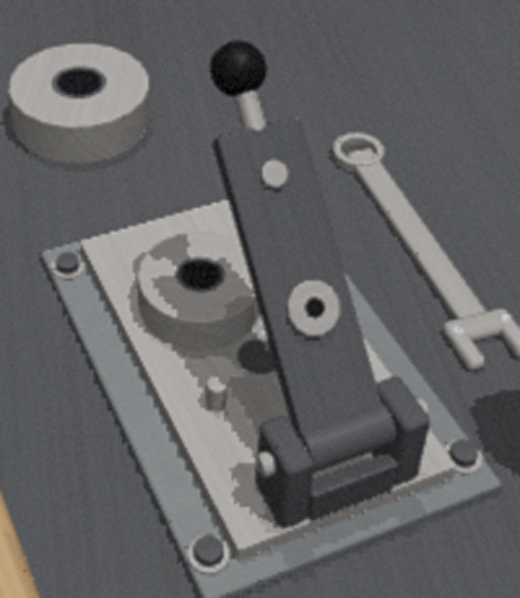

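```bash
cat >> h.py <<'E'
def fit(J,W):
    J=np.array(J,float)[:,:2];W=np.array(W)[:,:2];jc=J.mean(0);wc=W.mean(0)
    a=J-jc;b=W-wc
    th=np.arctan2((a[:,0]*b[:,1]-a[:,1]*b[:,0]).sum(),(a*b).sum())
    R=np.array([[np.cos(th),-np.sin(th)],[np.sin(th),np.cos(th)]])
    return th,R,wc-R@jc,(J@R.T+wc-R@jc-W)
def tri(f1,u1,f2,u2):
    o1,d1=ray(f1,[u1]);o2,d2=ray(f2,[u2]);d1=d1[0];d2=d2[0]
    s=np.linalg.lstsq(np.c_[d1,-d2],o2-o1,rcond=None)[0]
    p,q=o1+s[0]*d1,o2+s[1]*d2
    return (p+q)/2,np.linalg.norm(p-q)
E
python3 - <<'E'
from h import *
f=load('top0');g=load('side0')
cr=lambda L:[[295+u/4.2-.38,150+v/4.1-.38] for u,v in L]
cs=lambda L:[[250+u/2.6-.3,180+v/2.6-.3] for u,v in L]
B=plane(f,cr([(102,215),(180,500),(718,355),(632,88)]),.018)
P=plane(f,cr([(62,183),(163,558),(748,405),(637,40)]),.008)
J=[[-.1,.055],[-.1,-.055],[.104,-.055],[.104,.055]]
JP=[[-.113,.075],[-.113,-.075],[.113,-.075],[.113,.075]]
for j,w in((J,B),(JP,P),(J+JP,np.r_[B,P])):
    th,R,t,e=fit(j,w);print(th,t,(e*1000).round(1).tolist())
Ps=plane(g,cs([(42,253),(203,600),(498,487)]),.008)
print('side', ((Ps[:,:2]-t)@R*1000).round(1))
for ff,c,n in((f,cr([(338,335)])[0],'top'),(g,cs([(199,274)])[0],'side')):
    b=plane(ff,[c],.040)[0,:2]; print(n,'bore jig',((b-t)@R*1000).round(1),b)
# disc outline top circle in top view
k,e=tri(f,cr([(389,231)])[0],g,cs([(238,68)])[0]);print('knob',k,e,((k[:2]-t)@R*1000).round(1))
np.savez('jig.npz',th=th,R=R,t=t)
E
```

```text
-1.32218743821558 [ 0.61220402 -0.03891075] [[-0.5, 0.3], [0.0, 0.3], [-1.8, -0.2], [2.2, -0.4]]
-1.3242100219018833 [ 0.61207595 -0.0403609 ] [[1.2, 1.4], [-1.4, 0.6], [-1.4, -1.7], [1.7, -0.3]]
-1.3233380755731778 [ 0.6121411  -0.03963555] [[-0.4, -0.5], [0.1, -0.3], [-2.0, -0.9], [2.1, -1.2], [1.1, 2.1], [-1.5, 1.2], [-1.2, -1.0], [1.8, 0.5]]
side [[-107.8  -75.6]
 [ 113.8  -76. ]
 [ 115.2   70.3]]
top bore jig [-32.1 -12.6] [ 0.59203658 -0.01159048]
side bore jig [-31.6 -14.7] [ 0.59011374 -0.01255841]
knob [ 0.60504958 -0.01231532  0.16625611] 0.0003403026915754726 [-28.2  -0.2]
```

```bash
cat >> h.py <<'E'
from scipy.spatial.transform import Rotation as Ro
def pose():
    s=r.observe(); return np.array(s['tcp_pos']),Ro.from_euler('xyz',s['ee_rot']).as_matrix()
jg=np.load('jig.npz') 
JR=np.eye(3);JR[:2,:2]=jg['R'];JT=np.r_[jg['t'],0]
def target(tipj,a,opt):  # tip centre in jig mm, tilt rad
    z=np.array([np.sin(a),0,-np.cos(a)]);y=np.array([0,1. if opt=='A' else -1.,0]);x=np.cross(y,z)
    R=JR@np.c_[x,y,z]; p=JR@(np.array(tipj)/1000)+JT-R@[0,0,.011]
    return p,R
def delta(p,R,p0=None,R0=None):
    if p0 is None: p0,R0=pose()
    return np.r_[R0.T@(p-p0)/.1, Ro.from_matrix(R0.T@R).as_rotvec()/np.pi].round(3)
def tip():
    p,R=pose(); return ((JR.T@(p+R@[0,0,.011]-JT))*1000).round(1)
E
python3 - <<'E'
from h import *
f=load('wrist0');Rc=cv2.Rodrigues(f['rvec'])[0];o=-Rc.T@f['tvec'].ravel()
p,R=pose();print('cam in tool',R.T@(o-p),'axis',R.T@Rc[2])
a=np.radians(37)
for opt in 'AB':
    P,Rt=target([-110,-13.5,60],a,opt);print(opt,P,delta(P,Rt), Rt.round(2).tolist())
E
```

```text
cam in tool [ 0.08027634 -0.0004524  -0.1952516 ] axis [-2.85115808e-01 -2.41518239e-04  9.58493045e-01]
A [0.57048739 0.07012526 0.06878499] [ 5.646 -4.422  1.216 -0.155 -0.165 -0.462] [[-0.2, 0.97, 0.15], [0.77, 0.24, -0.58], [-0.6, 0.0, -0.8]]
B [0.57048739 0.07012526 0.06878499] [ 5.646 -4.422  1.216 -0.168  0.157  0.5  ] [[0.2, -0.97, 0.15], [-0.77, -0.24, -0.58], [0.6, 0.0, -0.8]]
```

Emit:
jog_arm:
  deltas: "1 -0.75 -0.7 0 0 0;1 -0.75 -0.7 0 0 0;1 -0.75 -0.7 0 0 0"
  gripper: 0.57

```text
t: 0.52
tcp_pos: [0.2416, -0.4205, 0.2623]
ee_rot: [3.139, -0.0, 0.312]
force: [-0.6, 0.3, -0.3]
width: 0.0674
```

Emit:
jog_arm:
  deltas: "1 -0.75 0 0 0 0;1 -0.75 0 0 0 0;1 -0.75 0 0 0 0"

```text
t: 0.9
tcp_pos: [0.314, -0.317, 0.26]
ee_rot: [-3.141, -0.0, 0.315]
force: [-0.1, -0.2, 0.6]
width: 0.0411
```

Emit:
jog_arm:
  deltas: "1 -0.75 0 0 0 0;1 -0.75 0 0 0 0;1 -0.75 0 0 0 0"

```text
t: 1.27
tcp_pos: [0.3861, -0.216, 0.2598]
ee_rot: [-3.141, 0.0, 0.315]
force: [-0.7, -0.1, 0.0]
width: 0.0399
```

Emit:
jog_arm:
  deltas: "1 -0.9 0 0 0 0;1 -0.9 0 0 0 0;1 -0.9 0 0 0 0"

```text
t: 1.65
tcp_pos: [0.4535, -0.1012, 0.2597]
ee_rot: [-3.141, 0.001, 0.313]
force: [-0.5, -0.2, -0.1]
width: 0.04
```

Emit:
jog_arm:
  deltas: "1 -1 0 0 0 0;1 -1 0 0 0 0;1 -1 0 0 0 0"

```text
t: 2.02
tcp_pos: [0.5184, 0.0237, 0.2595]
ee_rot: [3.141, 0.001, 0.311]
force: [-0.1, 0.2, -0.1]
width: 0.04
```

```bash
python3 - <<'E'
from h import *
a=np.radians(37)
print(tip(),r.observe()['t'],r.observe()['joints'],r.observe()['width'])
for T in ([-110,-13.5,160],[-110,-13.5,60]):
    P,Rt=target(T,a,'A');print(P,delta(P,Rt))
E
```

```text
[-84.4 -75.3 248.5] 2.025 [-1.68921425e-01  1.64764885e-01  1.48614622e+00 -5.91073022e-04
  1.49143327e+00  1.09090789e+00] 0.040001186323843
[0.57048739 0.07012526 0.16878499] [ 0.638 -0.282  0.907 -0.155 -0.164 -0.462]
[0.57048739 0.07012526 0.06878499] [ 0.639 -0.283  1.907 -0.155 -0.164 -0.462]
```

Emit:
jog_arm:
  deltas: "0.638 -0.282 0.4 -0.155 -0.164 -0.462;0.638 -0.282 0.4 -0.155 -0.164 -0.462;0.638 -0.282 0.4 -0.155 -0.164 -0.462;0.638 -0.282 0.4 -0.155 -0.164 -0.462;0.638 -0.282 0.6 -0.155 -0.164 -0.462;0.638 -0.282 0.6 -0.155 -0.164 -0.462;0.638 -0.282 0.9 -0.155 -0.164 -0.462;0.638 -0.282 0.9 -0.155 -0.164 -0.462;0.638 -0.282 0.9 -0.155 -0.164 -0.462;0.638 -0.282 0.9 -0.155 -0.164 -0.462"

```text
t: 3.28
tcp_pos: [0.5691, 0.068, 0.1696]
ee_rot: [-3.14, 0.646, 1.818]
force: [0.3, -0.2, -0.3]
width: 0.0403
```

```bash
python3 - <<'E'
from h import *
a=np.radians(37)
print(tip(),r.observe()['t'],r.observe()['joints'],r.observe()['force'])
for T in ([-110,-13.5,60],[-85,-13.5,26]):
    P,Rt=target(T,a,'A');print(P,delta(P,Rt))
snap('side','s1');snap('wrist','w1')
E
```

```text
[-108.3  -15.4  160.8] 3.275 [ 0.34082387  0.41527265  1.56711699 -0.67125206  1.30093406  0.32694001] [ 0.30614674 -0.20571737 -0.29849977]
[0.57048739 0.07012526 0.06878499] [ 0.621  0.02   0.794 -0.     0.    -0.   ]
[0.5766109  0.04588681 0.03478499] [ 0.626  0.02   1.216 -0.     0.    -0.   ]
```

View pics/s1.png

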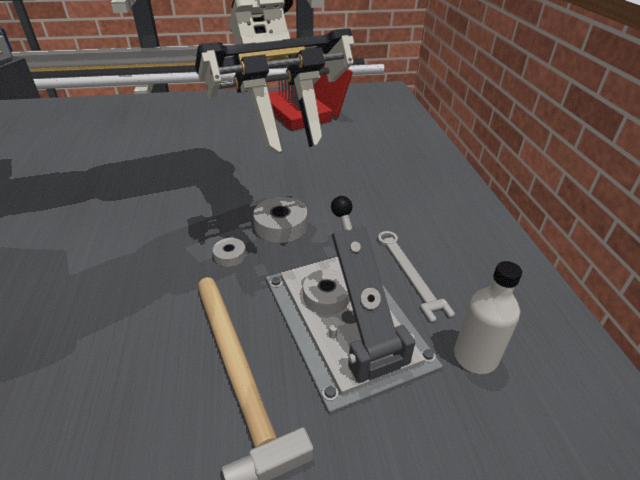

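View pics/w1.png

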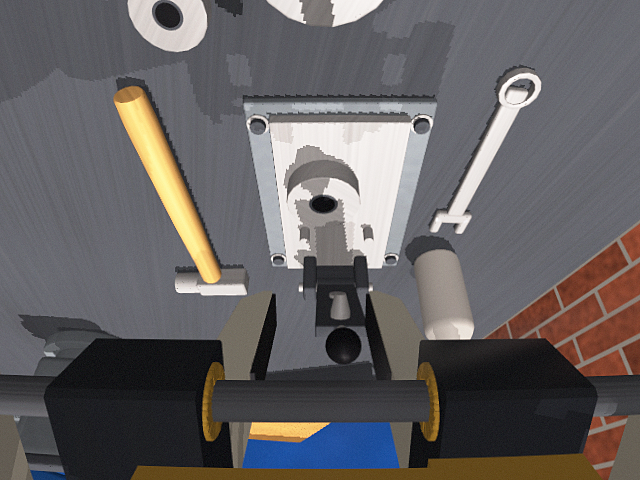

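```bash
python3 - <<'E'
from h import *
f=load('w1')
w=lambda J:(np.array(J,float)@JR.T)/1000+JT
print(proj(f,w([[-100,55,18],[-100,-55,18],[-113,75,8],[-113,-75,8],[30.5,32,34],[30.5,-32,34],[-32,-13.5,40]])).round(1))
for z,uv in((40,[322,204]),(34,[304,241]),(34,[370,241])):
    b=plane(f,[uv],z/1000)[0]; print((JR.T@(b-JT)*1000).round(1))
im=f['frame'][80:300,220:460,::-1]; cv2.imwrite('pics/w1c.png',cv2.resize(im,None,fx=2.7,fy=2.7,interpolation=cv2.INTER_CUBIC))
E
```

```text
[[408.8 124.7]
 [266.6 124.7]
 [435.7 102.9]
 [239.8 102.8]
 [365.9 242.3]
 [302.  242.4]
 [320.4 204.8]]
[-33.1 -12.2  40. ]
[ 28.2 -29.9  34. ]
[28.4 36.  34. ]
```

View pics/w1c.png

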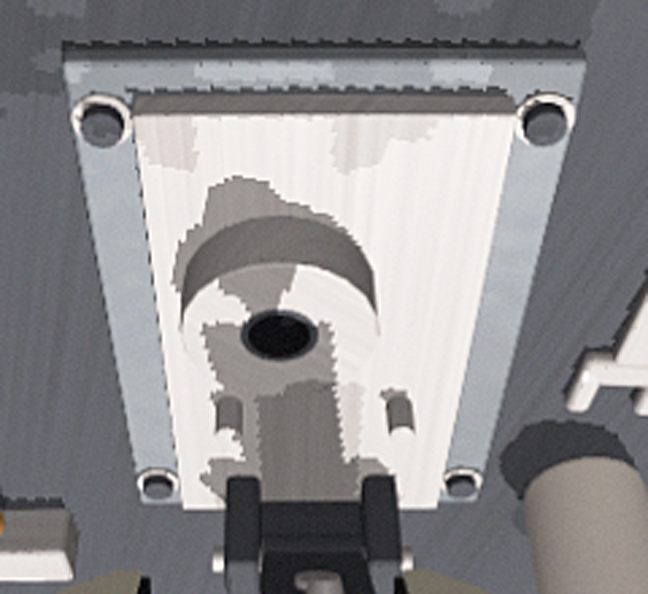

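Emit:
jog_arm:
  deltas: "0.62 0.03 0.79 0 0 0;0.62 0.03 0.79 0 0 0;0.62 0.03 0.79 0 0 0"

```text
t: 3.75
tcp_pos: [0.5708, 0.071, 0.0674]
ee_rot: [-3.137, 0.646, 1.819]
force: [0.3, -0.0, -0.4]
width: 0.0399
```

```bash
python3 - <<'E'
from h import *
a=np.radians(37)
print(tip(),r.observe()['t'],r.observe()['force'])
for T in ([-85,-13,26],):
    P,Rt=target(T,a,'A');print(P,delta(P,Rt))
E
```

```text
[-110.8  -13.    58.6] 3.75 [ 0.27438301 -0.03689968 -0.37098762]
[0.57709567 0.04600928 0.03478499] [-0.009  0.001  0.416 -0.001 -0.     0.   ]
```

Emit:
jog_arm:
  deltas: "0 0 0.3 0 0 0;0 0 0.4 0 0 0;0 0 0.41 0 0 0;0 0 0.41 0 0 0"

```text
t: 4.25
tcp_pos: [0.5791, 0.0492, 0.0385]
ee_rot: [3.137, 0.645, 1.816]
force: [0.1, -1.2, -0.3]
width: 0.0402
```

```bash
python3 - <<'E'
from h import *
a=np.radians(37)
print(tip(),r.observe()['t'],r.observe()['force'])
for T in ([-85,-13,25.5],[-65,-13,25.5],[-40,-6,25.5],[-19,0,25.5]):
    P,Rt=target(T,a,'A');print(P,delta(P,Rt))
snap('side','s2');snap('wrist','w2')
im=cv2.imread('pics/s2.png')[160:410,180:460];cv2.imwrite('pics/s2c.png',cv2.resize(im,None,fx=2.4,fy=2.4))
E
```

```text
[-87.7 -10.3  29.7] 4.25 [ 0.09357254 -1.19952754 -0.27663112]
[0.57709567 0.04600928 0.03428499] [ 0.004 -0.027  0.049  0.001 -0.    -0.001]
[0.58199448 0.02661852 0.03428499] [-0.156 -0.027  0.17   0.001 -0.    -0.001]
[0.59490476 0.00409465 0.03428499] [-0.355  0.043  0.32   0.001 -0.    -0.001]
[ 0.60586573 -0.01479601  0.03428499] [-0.523  0.103  0.447  0.001 -0.    -0.001]
```

View pics/s2c.png

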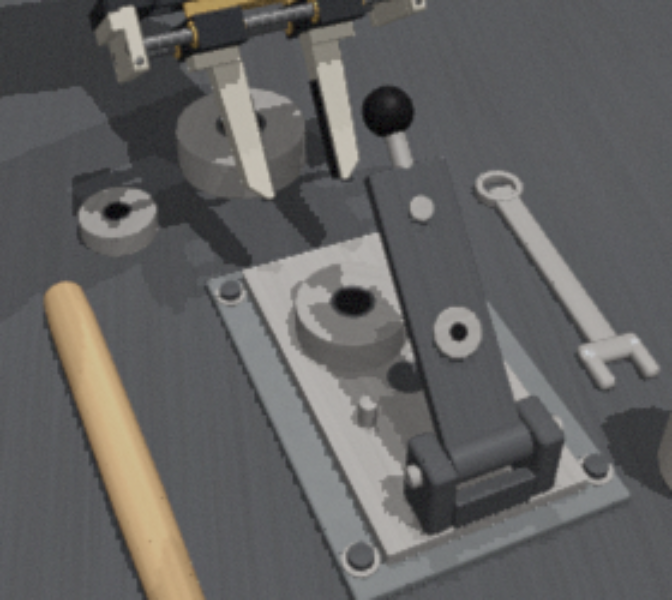

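View pics/w2.png

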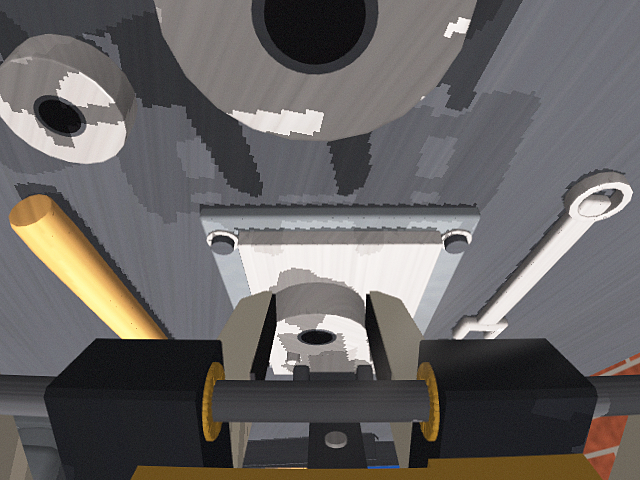

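```bash
python3 - <<'E'
from h import *
s=r.observe();print(tip(),s['t'],s['force'],s['ft_torque'],s['qd'].round(3),s['joints'])
g=load('s2');p,R=pose()
for y in(-.03,0,.03):
  print(proj(g,p+R@[0,y,.011]))
P=[]
for (u,v) in [(262,192),(347,175)]:
    P.append((180+u/2.4,160+v/2.4))
print(P)
print((np.array([0.57,0.071,0.0674])))
E
```

```text
[-88.  -10.4  29.4] 4.35 [ 0.19584044  0.53916144 -0.08799245] [ 0.23266758 -0.02752292 -0.04363517] [ 0.004  0.004  0.005 -0.    -0.004  0.001] [ 0.30507098  0.57126585  1.68868285 -0.75660196  1.06569205  0.49954391]
[[293.22070665 268.68554101]]
[[312.99652867 263.06404189]]
[[332.21375361 257.60138939]]
[(289.1666666666667, 240.0), (324.58333333333337, 232.91666666666669)]
[0.57   0.071  0.0674]
```

```bash
python3 - <<'E'
from h import *
g=load('s1')
w=lambda J:(np.array(J,float)@JR.T)/1000+JT
print(proj(g,w([[-108.3,-15.4-20,160.8],[-108.3,-15.4+20,160.8]])))
f=load('s2')
# jig plate corners check
print(proj(f,w([[-113,75,8],[-113,-75,8],[113,-75,8],[-28,0,166]])))
# camera moved?
for n in('side0','s1','s2'):
    d=load(n);print(d['rvec'].ravel(),d['tvec'].ravel(),d['camera_matrix'][0])
for n in('w1','w2'):
    d=load(n);Rc=cv2.Rodrigues(d['rvec'])[0];print(-Rc.T@d['tvec'].ravel())
p,R=pose();print(p, 'cam expected',p+R@[.0803,-.0005,-.1953])
E
```

```text
[[288.44083801 180.98626142]
 [317.9086943  174.61831954]]
[[357.70663513 248.72018354]
 [265.14020075 274.57336201]
 [328.32597047 409.48756148]
 [341.60563294 206.07790925]]
[ 2.254451   -0.16627021  0.08956331] [-0.57420732  0.14087961  0.54920808] [445.45581126   0.         317.58353867]
[ 2.254451   -0.16627021  0.08956331] [-0.57420732  0.14087961  0.54920808] [445.45581126   0.         317.58353867]
[ 2.254451   -0.16627021  0.08956331] [-0.57420732  0.14087961  0.54920808] [445.45581126   0.         317.58353867]
[0.52631711 0.24397419 0.27833717]
[0.53474516 0.22500443 0.14666265]
[0.57890019 0.04952177 0.03821473] cam expected [0.53339535 0.2253584  0.14592368]
```

```bash
python3 - <<'E'
from h import *
g=load('s2');p,R=pose()
for off in (-.045,-.035,-.025,-.008,.011):
  print(off,proj(g,[p+R@[x,y,off] for x in(-.0075,.0075) for y in(-.02,.02)]).round(0).tolist())
im=g['frame'][150:300,230:400,::-1];cv2.imwrite('pics/s2d.png',cv2.resize(im,None,fx=4,fy=4,interpolation=cv2.INTER_CUBIC))
snap('top','t2')
im=cv2.imread('pics/t2.png')[120:320,200:480];cv2.imwrite('pics/t2c.png',cv2.resize(im,None,fx=2.8,fy=2.8,interpolation=cv2.INTER_CUBIC))
g=load('t2')
for off in (-.045,-.035,-.025,-.008,.011):
  print(off,(proj(g,[p+R@[x,y,off] for x in(-.0075,.0075) for y in(-.02,.02)])*2.8-np.array([200,120])*2.8).round(0).tolist())
E
```

```text
-0.045 [[292.0, 228.0], [319.0, 221.0], [289.0, 228.0], [315.0, 222.0]]
-0.035 [[294.0, 235.0], [320.0, 228.0], [291.0, 235.0], [317.0, 228.0]]
-0.025 [[295.0, 242.0], [322.0, 235.0], [292.0, 242.0], [318.0, 235.0]]
-0.008 [[298.0, 254.0], [325.0, 247.0], [295.0, 254.0], [321.0, 246.0]]
0.011 [[301.0, 267.0], [328.0, 260.0], [298.0, 266.0], [324.0, 259.0]]
-0.045 [[346.0, 378.0], [326.0, 301.0], [323.0, 386.0], [303.0, 309.0]]
-0.035 [[358.0, 376.0], [337.0, 300.0], [335.0, 384.0], [315.0, 308.0]]
-0.025 [[369.0, 375.0], [349.0, 299.0], [346.0, 382.0], [326.0, 308.0]]
-0.008 [[388.0, 372.0], [368.0, 298.0], [365.0, 379.0], [345.0, 306.0]]
0.011 [[407.0, 369.0], [388.0, 297.0], [385.0, 376.0], [366.0, 305.0]]
```

View pics/s2d.png

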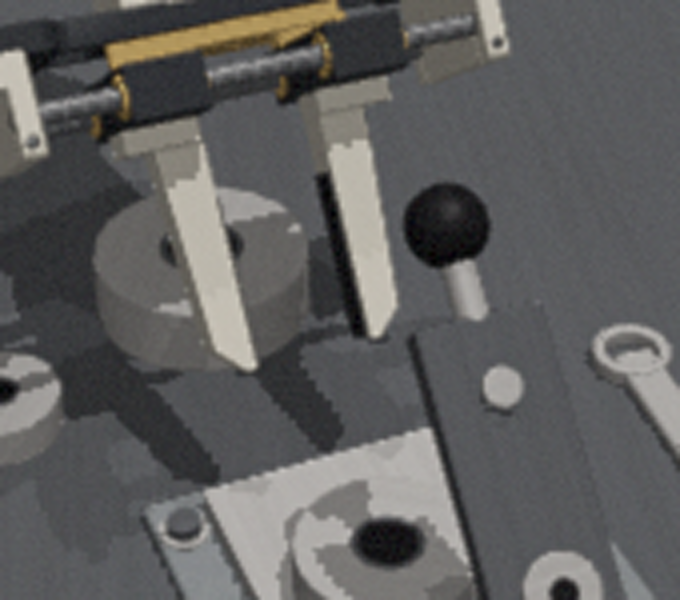

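View pics/t2c.png

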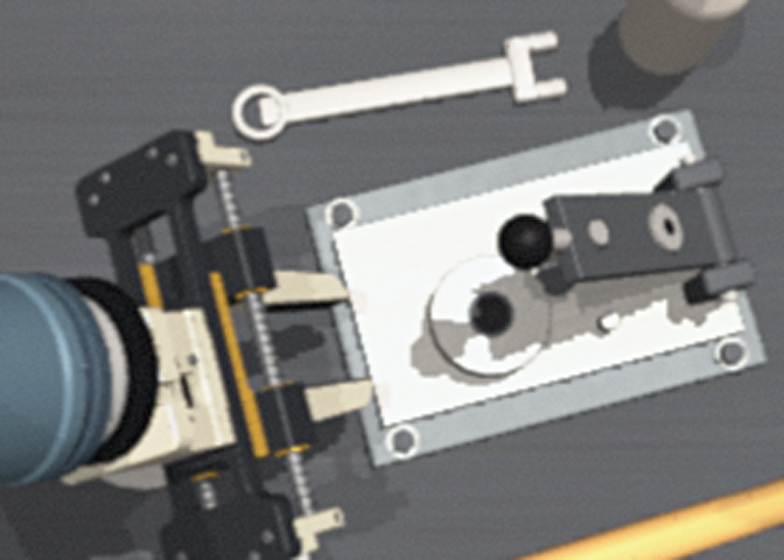

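```bash
python3 - <<'E'
from h import *
f=load('t2');g=load('s2');p,R=pose()
for a,b in(((325.2,224.6),(324.2,233.7)),((333.5,258.4),(292,242))):
    k,e=tri(f,a,g,b);print(k,e,'jig',(JR.T@(k-JT)*1000).round(1),'tool',(R.T@(k-p)*1000).round(1))
E
```

```text
[0.59900825 0.06224127 0.06573156] 0.00039451316656200245 jig [-102.    12.2   65.7] tool [-10.8  22.8 -26.5]
[0.55145874 0.05101645 0.06536762] 0.001941221099119322 jig [-102.8  -36.6   65.4] tool [-10.  -26.  -26.8]
```

```bash
python3 - <<'E'
from h import *
f=load('w2');p,R=pose()
for T in ([-10.8,22.8,-26.5],[-10,-26,-26.8],[0,20,11],[0,-20,11],[7,20,11],[-7,20,11],[-7,20,-26],[7,20,-26]):
    print(T,proj(f,p+R@(np.array(T)/1000)).round(0))
im=f['frame'][270:480,200:440,::-1];cv2.imwrite('pics/w2c.png',cv2.resize(im,None,fx=2.8,fy=2.8,interpolation=cv2.INTER_CUBIC))
f=load('side0');print(f['camera_matrix'],f['distortion']);f=load('top0');print(f['camera_matrix'],f['distortion'])
E
```

```text
[-10.8, 22.8, -26.5] [[367. 327.]]
[-10, -26, -26.8] [[261. 326.]]
[0, 20, 11] [[355. 276.]]
[0, -20, 11] [[281. 276.]]
[7, 20, 11] [[355. 264.]]
[-7, 20, 11] [[355. 288.]]
[-7, 20, -26] [[361. 319.]]
[7, 20, -26] [[362. 291.]]
[[445.45581126   0.         317.58353867]
 [  0.         445.45581126 235.57851186]
 [  0.           0.           1.        ]] [0.00055342 0.         0.         0.         0.        ]
[[456.08945489   0.         323.78100578]
 [  0.         456.08945489 243.47825242]
 [  0.           0.           1.        ]] [-0.05388528  0.          0.          0.          0.        ]
```

View pics/w2c.png

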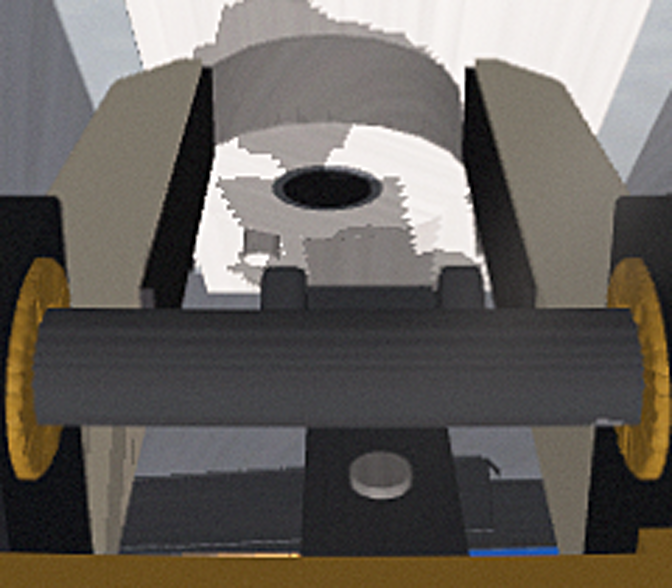

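The three views agree that the fingertips are about 27 mm behind the reported TCP, at tool z of about -27 mm. The text says they should be 11 mm ahead of it. I'll use the measured offset and go down in small steps, watching the force.

```bash
sed -i 's/R@\[0,0,.011\]/R@[0,0,TZ]/g; s/^def pose/TZ=-.027\ndef pose/' h.py; python3 - <<'E'
from h import *
a=np.radians(37)
print(tip(),r.observe()['t'],r.observe()['force'])
for T in ([-95,-13,50],[-88,-13,40],[-88,-13,30],[-85,-13,26]):
    P,Rt=target(T,a,'A');print(delta(P,Rt))
E
```

```text
[-110.9  -10.6   59.6] 4.4 [-0.00235162 -1.185707    0.3261879 ]
[-0.069 -0.025  0.172  0.001 -0.    -0.   ]
[-0.065 -0.026  0.294  0.001 -0.    -0.   ]
[-0.005 -0.026  0.374  0.001 -0.    -0.   ]
[-0.005 -0.026  0.424  0.001 -0.    -0.   ]
```

Emit:
jog_arm:
  deltas: "-0.06 0 0.1 0 0 0;-0.06 0 0.17 0 0 0;-0.06 0 0.17 0 0 0;-0.06 0 0.17 0 0 0"

```text
t: 4.9
tcp_pos: [0.5819, 0.0343, 0.0269]
ee_rot: [3.14, 0.645, 1.818]
force: [0.6, -0.0, -0.4]
width: 0.0401
```

```bash
python3 - <<'E'
from h import *
a=np.radians(37)
print(tip(),r.observe()['t'],r.observe()['force'],r.observe()['ft_torque'])
for T in ([-95,-13,50],[-88,-13,40],[-88,-13,30],[-85,-13,26]):
    P,Rt=target(T,a,'A');print(delta(P,Rt))
f=snap('top','t3');g=snap('side','s3')
im=g['frame'][130:300,200:400,::-1];cv2.imwrite('pics/s3d.png',cv2.resize(im,None,fx=3.5,fy=3.5,interpolation=cv2.INTER_CUBIC))
im=cv2.imread('pics/t3.png')[120:320,200:480];cv2.imwrite('pics/t3c.png',cv2.resize(im,None,fx=2.8,fy=2.8,interpolation=cv2.INTER_CUBIC))
E
```

```text
[-95.3 -11.3  48.5] 4.9 [ 0.59536477 -0.02383207 -0.4491714 ] [ 0.25763336 -0.03889712 -0.03004639]
[-0.012 -0.017 -0.01   0.    -0.    -0.   ]
[-0.008 -0.018  0.112  0.    -0.    -0.   ]
[ 0.053 -0.018  0.192  0.    -0.    -0.   ]
[ 0.053 -0.018  0.242  0.    -0.    -0.   ]
```

View pics/s3d.png

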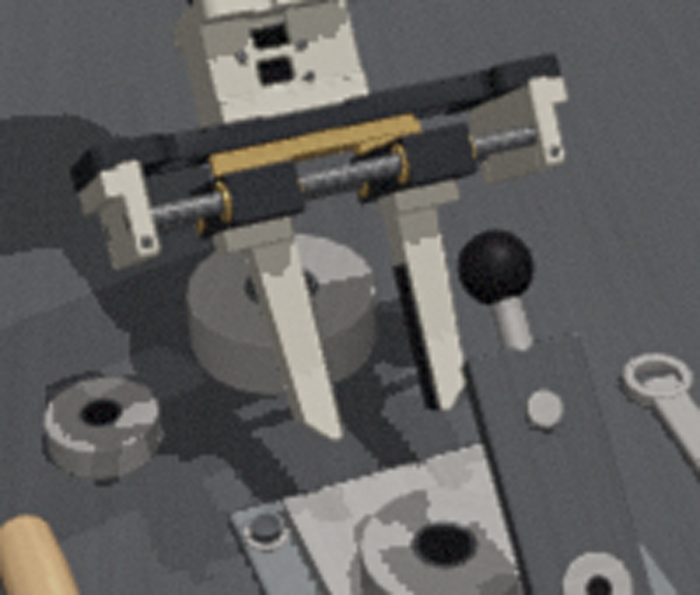

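View pics/t3c.png

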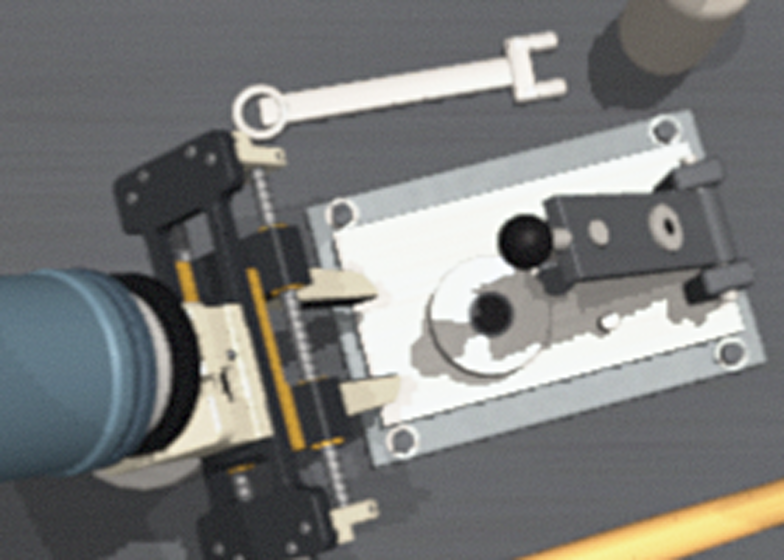

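```bash
python3 - <<'E'
from h import *
f=load('t3');g=load('s3');p,R=pose()
for a,b in(((334.6,224.4),(325.7,245.5)),((343.4,255.5),(295.7,254.7))):
    k,e=tri(f,a,g,b);print(k,e,'jig',(JR.T@(k-JT)*1000).round(1),'tool',(R.T@(k-p)*1000).round(1))
# verify camera consistency with jig: triangulate knob & bore
k,e=tri(f,(200+525/2.8,120+241/2.8),g,(200+495/3.5,130+267/3.5));print('knob',JR.T@(k-JT)*1000,e)
E
```

```text
[0.59991713 0.04862624 0.05548981] 0.001272626438373376 jig [-88.6   9.8  55.5] tool [ -9.6  20.9 -28.2]
[0.55552191 0.03649215 0.05443688] 0.0002471732548916141 jig [-87.7 -36.2  54.4] tool [ -9.7 -25.1 -26.9]
knob [-27.8469438   -0.22789005 165.88678747] 0.00011389264036127539
```

```bash
sed -i 's/R@\[0,0,TZ\]/R@[-.002,-.002,TZ]/g' h.py; python3 - <<'E'
from h import *
a=np.radians(37)
print(tip())
for T in ([-88,-13,40],[-86,-13,30],[-83,-13,26]):
    P,Rt=target(T,a,'A');print(delta(P,Rt))
E
```

```text
[-93.9 -13.1  49.9]
[ 0.012  0.     0.115  0.001 -0.    -0.   ]
[ 0.057  0.     0.207  0.001 -0.    -0.   ]
[ 0.057 -0.     0.257  0.001 -0.    -0.   ]
```

Emit:
jog_arm:
  deltas: "0.02 0 0.1 0 0 0;0.05 0 0.16 0 0 0;0.05 0 0.2 0 0 0;0.05 0 0.2 0 0 0"

```text
t: 5.5
tcp_pos: [0.5837, 0.0263, 0.0077]
ee_rot: [3.141, 0.646, 1.818]
force: [0.1, 0.1, 0.4]
width: 0.0402
```

```bash
python3 - <<'E'
from h import *
a=np.radians(37)
print(tip(),r.observe()['force'])
for T in ([-86,-13,30],[-83,-13,26]):
    P,Rt=target(T,a,'A');print(delta(P,Rt))
E
```

```text
[-85.6 -13.5  30.4] [0.10581452 0.09061471 0.35005508]
[ 0.006  0.004  0.001  0.    -0.    -0.   ]
[ 0.006  0.004  0.051  0.    -0.    -0.   ]
```

Emit:
jog_arm:
  deltas: "0.01 0 0.03 0 0 0;0.01 0 0.05 0 0 0;0.01 0 0.05 0 0 0"

```text
t: 5.88
tcp_pos: [0.5845, 0.0244, 0.0035]
ee_rot: [3.14, 0.646, 1.818]
force: [-0.1, -1.0, 0.1]
width: 0.0398
```

```bash
python3 - <<'E'
from h import *
a=np.radians(37)
print(tip(),r.observe()['force'])
for T in ([-65,-13,26.5],[-55,-11,26.5],[-45,-7,26.5],[-35,-3,26.5],[-25,0,26.5]):
    P,Rt=target(T,a,'A');print(T,delta(P,Rt))
g=snap('side','s4');f=snap('top','t4')
im=g['frame'][150:320,200:400,::-1];cv2.imwrite('pics/s4d.png',cv2.resize(im,None,fx=3.5,fy=3.5,interpolation=cv2.INTER_CUBIC))
E
```

```text
[-83.5 -13.2  26.3] [-0.10049992 -1.01325942  0.13600422]
[-65, -13, 26.5] [-0.15   0.001  0.11   0.001 -0.    -0.   ]
[-55, -11, 26.5] [-0.23   0.021  0.17   0.001 -0.    -0.   ]
[-45, -7, 26.5] [-0.309  0.061  0.23   0.001 -0.    -0.   ]
[-35, -3, 26.5] [-0.389  0.101  0.29   0.001 -0.    -0.   ]
[-25, 0, 26.5] [-0.469  0.131  0.351  0.001 -0.    -0.   ]
```

View pics/s4d.png

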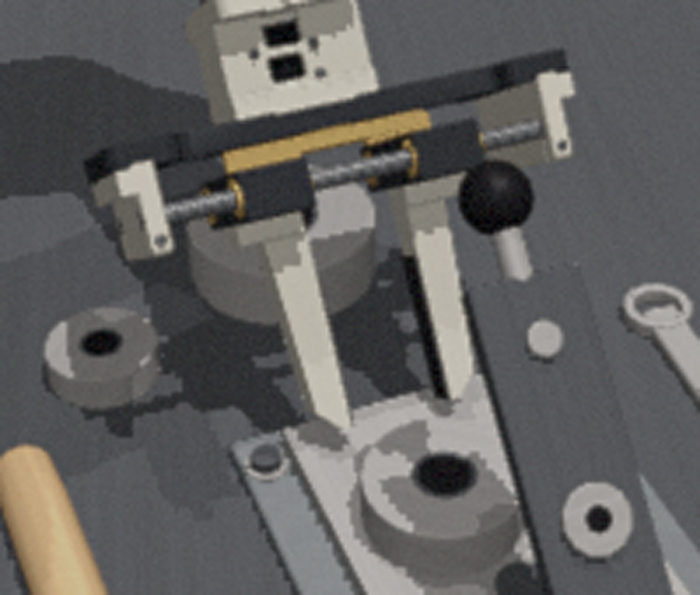

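Emit:
jog_arm:
  deltas: "-0.08 0 0.06 0 0 0;-0.15 0 0.11 0 0 0;-0.18 0.005 0.13 0 0 0;-0.21 0.013 0.155 0 0 0;-0.24 0.023 0.177 0 0 0;-0.265 0.036 0.197 0 0 0;-0.29 0.048 0.216 0 0 0;-0.309 0.061 0.23 0 0 0;-0.309 0.061 0.23 0 0 0"

```text
t: 7.1
tcp_pos: [0.6001, -0.0115, 0.0038]
ee_rot: [3.139, 0.646, 1.817]
force: [0.3, 1.0, 0.4]
width: 0.0404
```

```bash
python3 - <<'E'
from h import *
a=np.radians(37)
print(tip(),r.observe()['force'])
for T in ([-35,-3,26.5],[-28,0,26.5],[-24,0,26.5],[-19,0,26.5]):
    P,Rt=target(T,a,'A');print(T,delta(P,Rt))
g=snap('side','s5');f=snap('top','t5');w=snap('wrist','w5')
im=g['frame'][180:350,240:440,::-1];im2=w['frame'][200:400,200:440,::-1]
cv2.imwrite('pics/5.png',np.hstack([cv2.resize(im,(400,340),interpolation=cv2.INTER_CUBIC),cv2.resize(im2,(400,340),interpolation=cv2.INTER_CUBIC)]))
E
```

```text
[-44.9  -6.9  26.6] [0.29113068 0.9830014  0.43133007]
[-35, -3, 26.5] [-0.078  0.038  0.06   0.001 -0.    -0.   ]
[-28, 0, 26.5] [-0.134  0.068  0.102  0.001 -0.    -0.   ]
[-24, 0, 26.5] [-0.166  0.068  0.127  0.001 -0.    -0.   ]
[-19, 0, 26.5] [-0.206  0.068  0.157  0.001 -0.    -0.   ]
```

View pics/5.png

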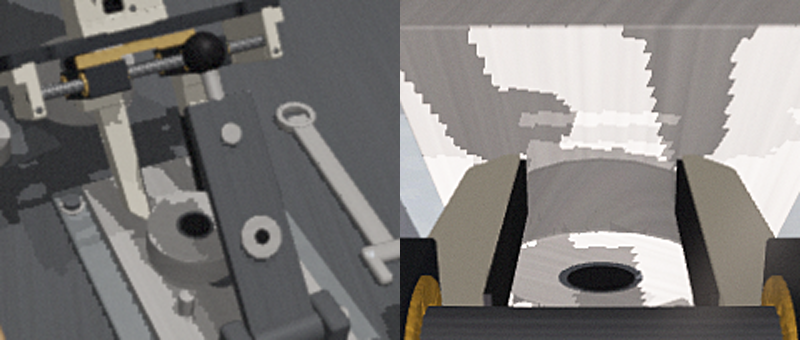

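Emit:
jog_arm:
  deltas: "-0.03 0.012 0.022 0 0 0;-0.06 0.026 0.045 0 0 0;-0.085 0.04 0.065 0 0 0;-0.11 0.055 0.084 0 0 0;-0.134 0.068 0.102 0 0 0;-0.134 0.068 0.102 0 0 0"

```text
t: 8.0
tcp_pos: [0.6108, -0.0263, 0.0038]
ee_rot: [3.139, 0.646, 1.817]
force: [0.4, 0.7, 0.0]
width: 0.0399
```

```bash
python3 - <<'E'
from h import *
a=np.radians(37)
print(tip(),r.observe()['force'])
for T in ([-26,0,26.5],[-22,0,26.5],[-19,0,26.5]):
    P,Rt=target(T,a,'A');print(T,delta(P,Rt))
w=lambda J:(np.array(J,float)@JR.T)/1000+JT
g=snap('side','s6');f=snap('top','t6');print('home bore px',proj(g,w([[12,0,40]])),proj(f,w([[12,0,40]])))
im=g['frame'][180:350,240:440,::-1];im2=f['frame'][170:300,300:460,::-1]
cv2.imwrite('pics/6.png',np.hstack([cv2.resize(im,(400,340),interpolation=cv2.INTER_CUBIC),cv2.resize(im2,(400,325),interpolation=cv2.INTER_CUBIC)[:340] if 0 else cv2.resize(im2,(400,340))]))
E
```

```text
[-27.9  -0.1  26.5] [0.36412393 0.67545197 0.01479659]
[-26, 0, 26.5] [-0.015  0.     0.012  0.001 -0.    -0.   ]
[-22, 0, 26.5] [-0.047  0.     0.036  0.001 -0.    -0.   ]
[-19, 0, 26.5] [-0.071  0.     0.054  0.001 -0.    -0.   ]
home bore px [[350.94728392 305.04409425]] [[401.37472672 215.72116866]]
```

View pics/6.png

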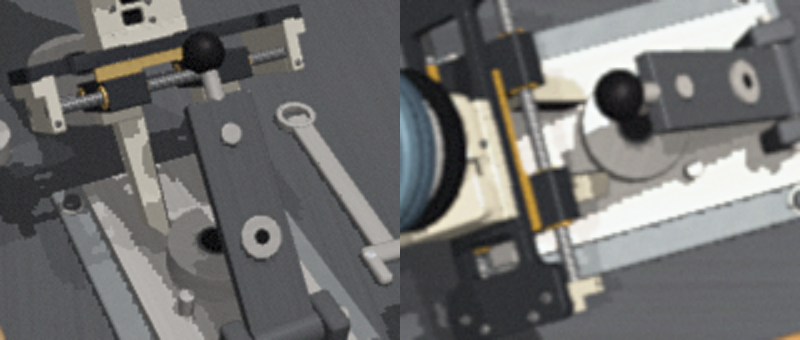

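Emit:
jog_arm:
  deltas: "-0.016 0 0.012 0 0 0;-0.032 0 0.024 0 0 0;-0.04 0 0.03 0 0 0;-0.04 0 0.03 0 0 0"

```text
t: 8.6
tcp_pos: [0.6118, -0.0309, 0.0037]
ee_rot: [3.139, 0.645, 1.817]
force: [-0.5, 0.3, 0.3]
width: 0.0398
```

Emit:
jog_arm:
  deltas: "-0.008 0 0.006 0 0 0;-0.016 0 0.012 0 0 0;-0.016 0 0.012 0 0 0"

```text
t: 8.98
tcp_pos: [0.6123, -0.0329, 0.0037]
ee_rot: [3.139, 0.646, 1.817]
force: [-0.8, 0.9, 0.0]
width: 0.0402
```

```bash
python3 - <<'E'
from h import *
s=r.observe();print(tip(),JR.T@s['force'],s['width'],s['t'])
EOF=0
E
```

```text
[-21.2  -0.2  26.5] [-1.10663544 -0.51535092  0.03765938] 0.040234057893318007 8.975
```

Emit:
jog_arm:
  deltas: "-0.008 0 0.006 0 0 0;-0.008 0 0.006 0 0 0"

```text
t: 9.22
tcp_pos: [0.6126, -0.0338, 0.0037]
ee_rot: [3.139, 0.646, 1.817]
force: [-0.5, 0.3, -0.9]
width: 0.0397
```

Emit:
jog_arm:
  deltas: "-0.008 0 0.006 0 0 0;-0.008 0 0.006 0 0 0"

```text
t: 9.48
tcp_pos: [0.6127, -0.0347, 0.0037]
ee_rot: [3.139, 0.645, 1.817]
force: [-0.6, 1.9, 0.8]
width: 0.0399
```

Emit:
jog_arm:
  deltas: "-0.008 0 0.006 0 0 0;-0.008 0 0.006 0 0 0"

```text
t: 9.72
tcp_pos: [0.6127, -0.0357, 0.0036]
ee_rot: [3.14, 0.645, 1.817]
force: [-2.9, 1.6, 0.6]
width: 0.0398
```

Emit:
jog_arm:
  deltas: "-0.004 -0.01 0.003 0 0 0;-0.008 -0.01 0.006 0 0 0;-0.008 -0.01 0.006 0 0 0"

```text
t: 10.1
tcp_pos: [0.6122, -0.0369, 0.0037]
ee_rot: [3.139, 0.645, 1.817]
force: [-1.6, 2.1, -0.0]
width: 0.0399
```

```bash
python3 - <<'E'
from h import *
s=r.observe();print(tip(),JR.T@s['force'],s['width'],s['t'])
w=lambda J:(np.array(J,float)@JR.T)/1000+JT
g=snap('side','s7');f=snap('top','t7');wr=snap('wrist','w7')
im=g['frame'][240:350,280:410,::-1];im2=wr['frame'][200:400,200:440,::-1]
cv2.imwrite('pics/7.png',np.hstack([cv2.resize(im,(400,340),interpolation=cv2.INTER_CUBIC),cv2.resize(im2,(400,340),interpolation=cv2.INTER_CUBIC)]))
E
```

```text
[-17.3  -1.3  26.4] [-2.47586481 -1.02358717 -0.03342445] 0.039874812595888535 10.1
```

View pics/7.png

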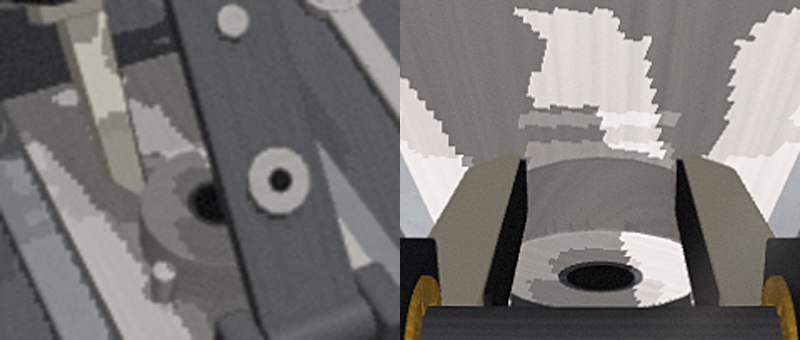

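Emit:
jog_arm:
  deltas: "-0.008 0 0.006 0 0 0;-0.008 0 0.006 0 0 0"

```text
t: 10.5
tcp_pos: [0.6125, -0.0373, 0.0036]
ee_rot: [3.139, 0.645, 1.817]
force: [-1.8, 4.7, 1.3]
width: 0.04
```

Emit:
jog_arm:
  deltas: "-0.008 -0.005 0.006 0 0 0;-0.008 -0.005 0.006 0 0 0"

```text
t: 10.75
tcp_pos: [0.6124, -0.0377, 0.0035]
ee_rot: [3.138, 0.644, 1.817]
force: [-1.9, 7.1, 1.8]
width: 0.0399
```

Emit:
jog_arm:
  deltas: "-0.008 0 0.006 0 0 0;-0.008 0 0.006 0 0 0;-0.008 0 0.006 0 0 0"

```text
t: 11.12
tcp_pos: [0.6126, -0.038, 0.0035]
ee_rot: [3.137, 0.643, 1.817]
force: [-3.2, 10.4, 1.6]
width: 0.0401
```

```bash
python3 - <<'E'
from h import *
s=r.observe();print(tip(),JR.T@s['force'],s['t'])
a=np.radians(37)
g=snap('side','s8');w=lambda J:(np.array(J,float)@JR.T)/1000+JT
for z in (40,):
    for uv in ([349,307],): print((JR.T@(plane(g,[uv],z/1000)[0]-JT)*1000))
print(proj(g,w([[12,0,40],[30.5,-32,34],[30.5,-32,18],[12,-32,40],[-4,-27.7,40],[-20,0,40]])))
im=g['frame'][240:350,280:410,::-1]
cv2.imwrite('pics/8.png',cv2.resize(im,None,fx=6,fy=5.4,interpolation=cv2.INTER_CUBIC))
E
```

```text
[-16.1  -1.2  26.3] [-10.9068959   -0.54757      1.60685543] 11.125
[13.98096003 -3.67990677 40.        ]
[[350.94728392 305.04409425]
 [333.68408694 326.63849461]
 [333.28324722 334.95971856]
 [327.6308975  312.52102126]
 [325.62555979 302.51426568]
 [340.14108292 287.93409163]]
```

View pics/8.png

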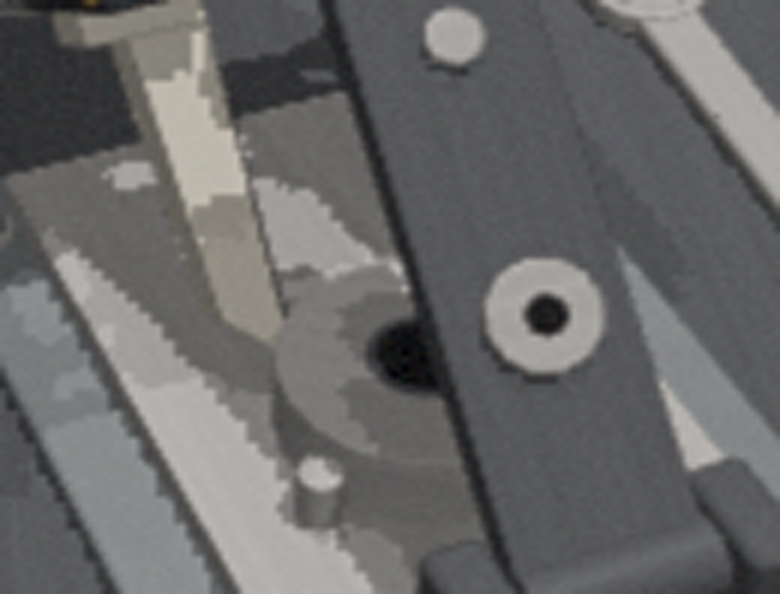

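```bash
python3 - <<'E'
from h import *
a=np.radians(37)
for T in ([-30,-1,26.5],[-60,-1,40],[-110,-1,80]):
    P,Rt=target(T,a,'A');print(T,delta(P,Rt))
E
```

```text
[-30, -1, 26.5] [ 0.109  0.002 -0.085  0.001 -0.001 -0.   ]
[-60, -1, 40] [ 0.268  0.003 -0.373  0.001 -0.001 -0.   ]
[-110, -1, 80] [ 0.428  0.005 -0.993  0.001 -0.001 -0.   ]
```

Emit:
jog_arm:
  deltas: "0.04 0 -0.03 0 0 0;0.109 0 -0.085 0 0 0;0.19 0 -0.23 0 0 0;0.268 0 -0.373 0 0 0;0.428 0 -0.99 0 0 0;0.428 0 -0.99 0 0 0;0.428 0 -0.99 0 0 0"
  gripper: 0.57

```text
t: 12.05
tcp_pos: [0.5895, 0.0516, 0.0574]
ee_rot: [3.139, 0.646, 1.818]
force: [-0.2, 0.5, 0.1]
width: 0.0402
```

```bash
python3 - <<'E'
from h import *
s=r.observe();print(tip(),s['force'],s['t'])
for T,a in (([-110,0,160],.3),([-110,0,215],0),([-28,0,215],0)):
    P,Rt=target(T,a,'A');print(T,delta(P,Rt))
g=snap('side','s9');f=snap('top','t9');wr=snap('wrist','w9')
im=g['frame'][240:350,280:410,::-1];im2=wr['frame'][80:350,200:440,::-1]
cv2.imwrite('pics/9.png',np.hstack([cv2.resize(im,(400,450),interpolation=cv2.INTER_CUBIC),cv2.resize(im2,(400,450),interpolation=cv2.INTER_CUBIC)]))
E
```

```text
[-108.6   -1.7   80.1] [-0.17989951  0.47639986  0.07519073] 12.05
[-110, 0, 160] [-0.379  0.018 -0.669  0.001  0.11   0.   ]
[-110, 0, 215] [-6.420e-01  2.000e-02 -1.152e+00  1.000e-03  2.050e-01  0.000e+00]
[-28, 0, 215] [-1.297e+00  1.800e-02 -6.580e-01  1.000e-03  2.050e-01  0.000e+00]
```

View pics/9.png

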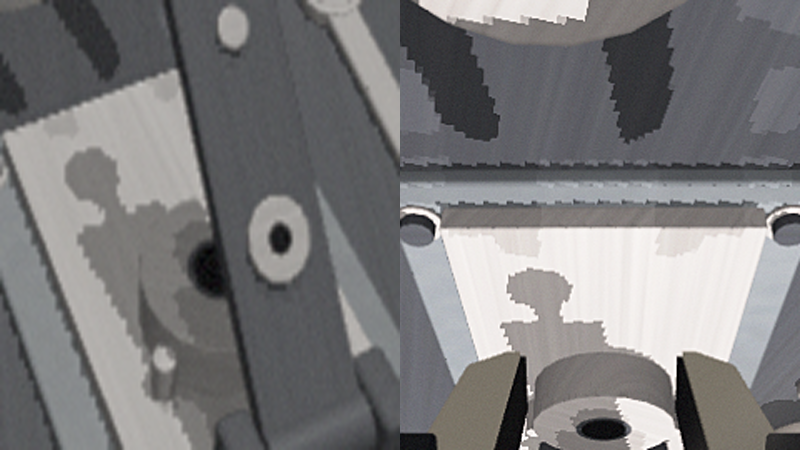

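```bash
python3 - <<'E'
from h import *
f=load('w9')
c=f['frame'][320:355,300:345].mean(2); m=(c<45).astype(np.uint8); M=cv2.moments(m,True); b=(300+M['m10']/M['m00'],320+M['m01']/M['m00']);print(b,M['m00'])
for n,uv,z in(('bore',b,.04),('cl',(419.5,217),.018),('cr',(224,217),.018)):
    print(n,(JR.T@(plane(f,[uv],z)[0]-JT)*1000).round(1))
E
```

```text
(321.64831804281346, 340.5535168195719) 327.0
bore [17.1  1.7 40. ]
cl [-101.7   55.7   18. ]
cr [-101.5  -53.2   18. ]
```

Emit:
jog_arm:
  deltas: "-0.379 0.018 -0.669 0 0.05 0;-0.379 0.018 -0.669 0 0.11 0;-0.379 0.018 -0.669 0 0.11 0;-0.64 0.02 -1 0 0.205 0;-0.64 0.02 -1 0 0.205 0;-0.64 0.02 -1 0 0.205 0;-0.64 0.02 -1 0 0.205 0"
  gripper: 1
  newtons: 20

```text
t: 13.08
tcp_pos: [0.5871, 0.0604, 0.173]
ee_rot: [-3.138, 0.003, 1.818]
force: [-0.1, -0.2, -0.5]
width: 0.0
```

```bash
python3 - <<'E'
from h import *
s=r.observe();print(tip(),s['force'],s['t'],s['width'])
for T,a in (([-110,0,215],0),([-30,0,215],0),([-30,0,190],0)):
    P,Rt=target(T,a,'A');print(T,delta(P,Rt))
E
```

```text
[-101.2   -1.7  200. ] [-0.09127283 -0.21111765 -0.47974631] 13.075 3.0726883685368875e-05
[-110, 0, 215] [ 0.089  0.017 -0.15  -0.001  0.001 -0.   ]
[-30, 0, 215] [-0.711  0.017 -0.148 -0.001  0.001 -0.   ]
[-30, 0, 190] [-0.711  0.018  0.102 -0.001  0.001 -0.   ]
```

Emit:
jog_arm:
  deltas: "0 0.02 -0.1 0 0 0;-0.4 0.02 -0.15 0 0 0;-0.71 0.02 -0.15 0 0 0;-0.71 0.02 -0.15 0 0 0;-0.71 0.02 0.05 0 0 0;-0.71 0.02 0.05 0 0 0"

```text
t: 13.82
tcp_pos: [0.6068, -0.0063, 0.1691]
ee_rot: [-3.14, -0.0, 1.82]
force: [-0.4, -0.1, 0.2]
width: 0.0007
```

```bash
python3 - <<'E'
from h import *
s=r.observe();print(tip(),s['force'],s['t'],s['width'])
g=snap('side','s10')
cv2.imwrite('pics/10.png',cv2.resize(g['frame'][80:300,240:460,::-1],None,fx=2.7,fy=2.7))
for q in (.775,.6,.45,.3,.15,.05,0,-.03):
    T=[90-165*np.cos(q)-2,0,51+165*np.sin(q)+12.5]
    P,Rt=target(T,0,'A');print(q,delta(P,Rt))
E
```

```text
[-31.6   1.1 196.1] [-0.44672455 -0.06154778  0.22611337] 13.825 0.0007008402539458761
0.775 [-0.013 -0.016  0.182 -0.     0.     0.001]
0.6 [ 0.17  -0.016  0.405 -0.     0.     0.001]
0.45 [ 0.294 -0.016  0.619 -0.     0.     0.001]
0.3 [ 0.385 -0.016  0.849 -0.     0.     0.001]
0.15 [ 4.40e-01 -1.50e-02  1.09e+00 -0.00e+00  0.00e+00  1.00e-03]
0.05 [ 4.570e-01 -1.500e-02  1.254e+00 -0.000e+00  0.000e+00  1.000e-03]
0 [ 4.590e-01 -1.500e-02  1.336e+00 -0.000e+00  0.000e+00  1.000e-03]
-0.03 [ 4.580e-01 -1.500e-02  1.386e+00 -0.000e+00  0.000e+00  1.000e-03]
```

View pics/10.png

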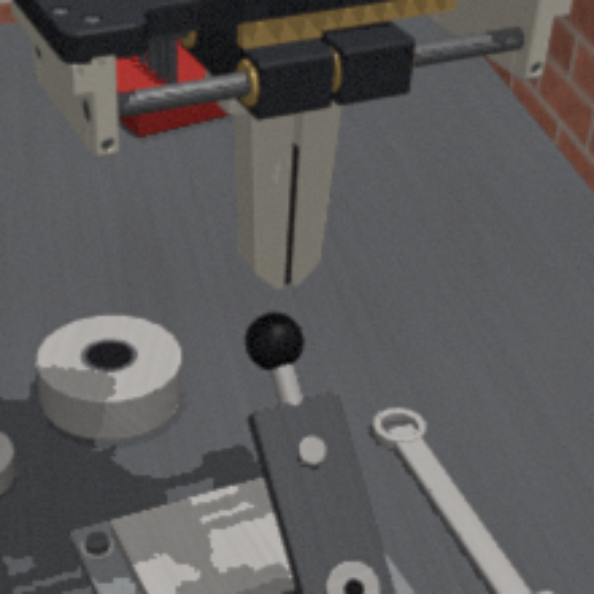

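Emit:
jog_arm:
  deltas: "-0.01 -0.022 0.1 0 0 0;-0.01 -0.022 0.17 0 0 0;0.04 -0.022 0.23 0 0 0;0.09 -0.022 0.3 0 0 0;0.14 -0.022 0.36 0 0 0;0.17 -0.022 0.405 0 0 0;0.17 -0.022 0.405 0 0 0"

```text
t: 14.75
tcp_pos: [0.602, 0.0076, 0.1294]
ee_rot: [3.141, 0.002, 1.819]
force: [0.9, 0.1, 0.7]
width: 0.0003
```

```bash
python3 - <<'E'
from h import *
s=r.observe();print(tip(),JR.T@s['force'],s['t'],s['width'])
g=snap('side','s11')
cv2.imwrite('pics/11.png',cv2.resize(g['frame'][80:300,240:460,::-1],None,fx=2.7,fy=2.7))
for q in (.6,.45,.3,.15,.05,0,-.03):
    T=[90-165*np.cos(q)-2,0,51+165*np.sin(q)+12.5]
    P,Rt=target(T,0,'A');print(q,delta(P,Rt))
E
```

```text
[-46.3  -0.3 156.4] [0.15146008 0.923851   0.72794198] 14.75 0.00032625468506742444
0.6 [ 0.022  0.002 -0.001  0.     0.001  0.   ]
0.45 [0.146 0.002 0.213 0.    0.001 0.   ]
0.3 [0.237 0.002 0.443 0.    0.001 0.   ]
0.15 [0.293 0.001 0.684 0.    0.001 0.   ]
0.05 [0.31  0.001 0.848 0.    0.001 0.   ]
0 [0.312 0.001 0.93  0.    0.001 0.   ]
-0.03 [0.311 0.001 0.98  0.    0.001 0.   ]
```

View pics/11.png

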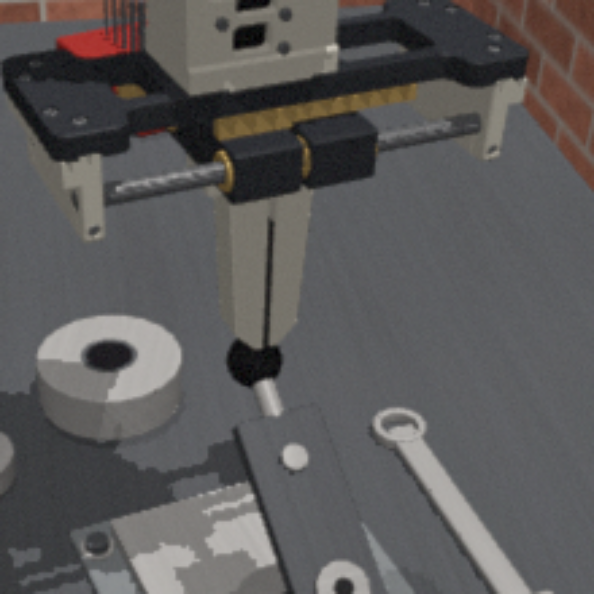

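Emit:
jog_arm:
  deltas: "0.06 -0.01 0.08 0 0 0;0.1 -0.02 0.14 0 0 0;0.146 -0.03 0.213 0 0 0;0.18 -0.03 0.29 0 0 0;0.21 -0.03 0.37 0 0 0;0.237 -0.03 0.443 0 0 0;0.26 -0.03 0.53 0 0 0;0.28 -0.03 0.61 0 0 0;0.293 -0.03 0.684 0 0 0;0.293 -0.03 0.684 0 0 0"

```text
t: 16.05
tcp_pos: [0.5916, 0.0353, 0.0607]
ee_rot: [3.141, 0.001, 1.819]
force: [0.1, -0.0, 0.8]
width: 0.0006
```

```bash
python3 - <<'E'
from h import *
s=r.observe();print(tip(),JR.T@s['force'],s['t'],s['width'])
g=snap('side','s12')
cv2.imwrite('pics/12.png',cv2.resize(g['frame'][130:390,240:460,::-1],None,fx=2.3,fy=2.3))
for q in (.15,.05,0,-.03):
    T=[90-165*np.cos(q)-2,-3,51+165*np.sin(q)+12.5]
    P,Rt=target(T,0,'A');print(q,delta(P,Rt))
E
```

```text
[-75.7  -3.5  87.7] [0.06111064 0.09623992 0.79706243] 16.05 0.0005623810672663272
0.15 [-0.003  0.002  0.001  0.     0.     0.   ]
0.05 [0.013 0.002 0.165 0.    0.    0.   ]
0 [0.015 0.001 0.247 0.    0.    0.   ]
-0.03 [0.015 0.001 0.297 0.    0.    0.   ]
```

View pics/12.png

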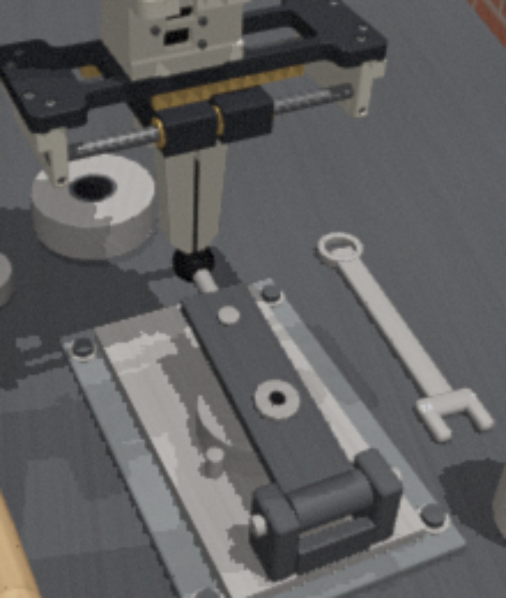

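Emit:
jog_arm:
  deltas: "0.006 0 0.06 0 0 0;0.012 0 0.12 0 0 0;0.014 0 0.17 0 0 0;0.015 0 0.2 0 0 0;0.015 0 0.2 0 0 0"

```text
t: 16.73
tcp_pos: [0.5916, 0.0367, 0.0412]
ee_rot: [3.14, 0.001, 1.819]
force: [0.0, -0.7, 0.2]
width: 0.0005
```

Emit:
jog_arm:
  deltas: "0 0 0.03 0 0 0;0 0 0.05 0 0 0;0 0 0.05 0 0 0"

```text
t: 17.1
tcp_pos: [0.5918, 0.0367, 0.0364]
ee_rot: [3.14, 0.001, 1.819]
force: [-0.3, 0.7, 0.9]
width: 0.0006
```

```bash
python3 - <<'E'
from h import *
s=r.observe();print(tip(),JR.T@s['force'],s['t'],s['width'])
E
```

```text
[-77.1  -3.1  63.4] [-0.74157621 -0.08245037  0.94346779] 17.1 0.0005991037550350147
```

Emit:
jog_arm:
  deltas: "0 0 0.02 0 0 0;0 0 0.02 0 0 0"

```text
t: 17.35
tcp_pos: [0.592, 0.0367, 0.0351]
ee_rot: [3.139, 0.002, 1.819]
force: [-1.7, 0.4, 4.1]
width: 0.0003
```

Emit:
jog_arm:
  deltas: "0 0 0.02 0 0 0;0 0 0.02 0 0 0"

```text
t: 17.6
tcp_pos: [0.5922, 0.0367, 0.0348]
ee_rot: [3.139, 0.002, 1.819]
force: [-5.2, 1.1, 15.6]
width: 0.0006
```

Emit:
jog_arm:
  deltas: "0 0 0.02 0 0 0;0 0 0.02 0 0 0"

```text
t: 17.85
tcp_pos: [0.5922, 0.0367, 0.0345]
ee_rot: [3.138, 0.003, 1.819]
force: [-9.2, 0.7, 26.4]
width: 0.0005
```

```bash
python3 - <<'E'
from h import *
s=r.observe();print(tip(),JR.T@s['force'],s['t'],s['width'])
g=snap('side','s13');f=snap('top','t13')
a=cv2.resize(g['frame'][210:390,260:440,::-1],(400,400),interpolation=cv2.INTER_CUBIC);b=cv2.resize(f['frame'][155:295,310:450+30,::-1],(400,330))
cv2.imwrite('pics/13.png',np.hstack([a,np.vstack([b,np.zeros((70,400,3),np.uint8)])]))
E
```

```text
[-77.   -2.7  61.5] [-2.94849058 -8.75744249 26.36023595] 17.85 0.00045132084543456286
```

View pics/13.png

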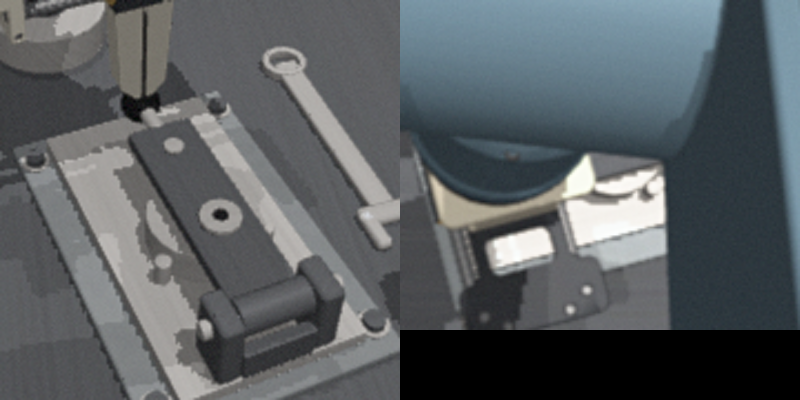

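Emit:
jog_arm:
  deltas: "0 0.01 0.015 0 0 0;0 0.01 0.015 0 0 0;0 0.01 0.015 0 0 0"

```text
t: 18.32
tcp_pos: [0.5923, 0.0367, 0.0343]
ee_rot: [3.139, 0.003, 1.82]
force: [-15.0, 1.0, 38.5]
width: 0.0002
```

Emit:
jog_arm:
  deltas: "0 0 -0.05 0 0 0;0 0 -0.1 0 0 0;0 0 -0.5 0 0 0;0 0 -1 0 0 0;0 0 -1 0 0 0"

```text
t: 18.95
tcp_pos: [0.5958, 0.0367, 0.1331]
ee_rot: [3.132, 0.004, 1.819]
force: [-0.4, 0.1, -0.2]
width: 0.0002
```

Emit:
jog_arm:
  deltas: "0.9 0 -0.6 0 0 0;0.9 0 -0.6 0 0 0;0.9 0 -0.6 0 0 0;0.9 0 -0.6 0 0 0"

```text
t: 19.45
tcp_pos: [0.5699, 0.1239, 0.1872]
ee_rot: [-3.141, 0.002, 1.819]
force: [-0.5, 0.6, -0.4]
width: 0.0004
```

```bash
python3 - <<'E'
from h import *
s=r.observe();print(tip(),s['force'],s['t'])
g=snap('side','s14');f=snap('top','t14');wr=snap('wrist','w14')
a=cv2.resize(g['frame'][210:390,260:440,::-1],(400,400),interpolation=cv2.INTER_CUBIC);b=cv2.resize(wr['frame'][:,:,::-1],(400,300))
cv2.imwrite('pics/14.png',np.hstack([a,np.vstack([b,np.zeros((100,400,3),np.uint8)])]))
cv2.imwrite('pics/14t.png',f['frame'][:,:,::-1])
w=lambda J:(np.array(J,float)@JR.T)/1000+JT
for q in (0,.03,.06):print(q,proj(g,w([[90-165*np.cos(q),0,51+165*np.sin(q)]])))
im=g['frame'][240:290,285:345].max(2);m=(im<28).astype(np.uint8);n,l,st,c=cv2.connectedComponentsWithStats(m);print(st,c+[285,240])
E
```

```text
[-167.    -2.9  214.2] [-0.48191215  0.63037986 -0.35774612] 19.45
0 [[323.54555391 255.58251153]]
0.03 [[323.62663101 252.93140277]]
0.06 [[323.75179375 250.32137443]]
[[   0    0   60   50 2889]
 [  30    8   17   17  111]] [[314.24091381 264.84008307]
 [321.24324324 255.64864865]]
```

View pics/14.png

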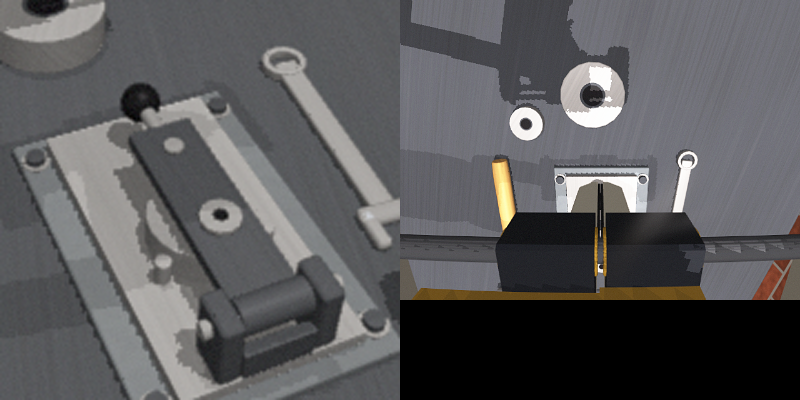

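```bash
python3 - <<'E'
from h import *
f=load('t14');w=lambda J:(np.array(J,float)@JR.T)/1000+JT
print(((proj(f,w([[12,32,40],[12,-32,40],[30.5,32,34],[30.5,-32,34],[12-27.7,16,40],[12-27.7,-16,40],[-75,0,51]]))-[310,155])*4.5).round(0))
cv2.imwrite('pics/14c.png',cv2.resize(f['frame'][155:288,310:480,::-1],None,fx=4.5,fy=4.5,interpolation=cv2.INTER_CUBIC))
E
```

```text
[[385. 181.]
 [438. 366.]
 [435. 172.]
 [488. 354.]
 [318. 248.]
 [344. 341.]
 [159. 335.]]
```

View pics/14c.png

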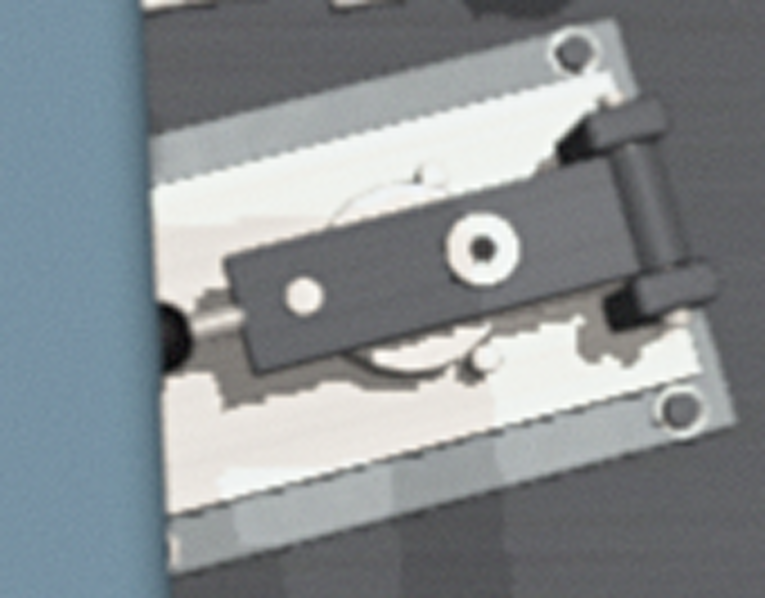

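```bash
python3 -c "
from bench import r
print(r.observe()['t'],r.close_job())"
```

```text
the job is handed in; nothing more can be done
19.6 None
```

I nudged the middle-sized blank home against both dowels, pressed the leaf down by its knob, let go and backed the arm off. I handed in at 19.6 s. No verdict was reported.

**What I did**
- **Blank:** I pushed it with the fingers part open and tilted 37° to clear the knob. I stopped when the reaction was stiff and symmetric, about 11 N along x and about 0.5 N sideways, with the leaf still raised.
- **Leaf:** I pressed the knob down vertically until it stopped firmly. The peak was about 38 N down and 15 N sideways, because the tip was slightly off-centre on the ball.

**Last checks**
- **Blank:** in the top view both its sides touch the dowels, and its rim is within about 1 mm of the predicted home position.
- **Leaf:** the side view puts the knob at pixel (323, 256), against (323.5, 255.6) predicted for fully shut. That is an angle of about 0 ± 0.02 rad.
- **Bystanders:** the arm stayed clear of the hammer, spanner and oil bottle, and none looked moved in the pictures. I did not measure their positions.

**What disagreed or was not confirmed**
- **Fingertips:** all three cameras showed them about 27 mm behind the reported TCP, not 11 mm ahead as the text says. There was also a sideways offset of about 2 mm. I used the measured offset, and the contacts agreed with it.
- **Blank from the wrist view:** one low-angle reading put the bore about 5 mm past home in x. I put that down to the shallow viewing angle, since the side view and the contact forces both said home.
- **Pin:** its contact force could not be measured directly. I infer it from the firm stop with the leaf fully down.

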